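# Sort two look-alike specimen mounts with a beam balance

## Robot

A 6-joint arm with a two-finger parallel gripper is mounted at the origin on a cart in front of the work surface, level with it; the furniture and walls round the work are solid. World frame = base frame: x ahead of the robot, y to its left, z up, the work surface at z = 0. Lengths are in mm, angles in rad, forces in N, time in s.
With the tool pointing down it reaches from about 325 to 1000 mm from the base axis. Payload 5.1 kg.
Tool frame: the origin (TCP) lies at the very end of the fingers, on their centre line; the grasp point (between the pads) lies 19 mm behind it; x points along the fingers, y is the direction in which the jaws open and shut, and the axes are right-handed (so a half turn about x gives the same grasp; the last joint's range is limited). The gripper opens to 85 mm and grips with 20 to 120 N. Pads are 22 mm wide; open, the fingers measure 114 mm over their backs; the gripper's body (76 mm by 85 mm) begins 54 mm behind the grasp point. The pads swing forward as they close: fully open they stand 13 mm farther back than shut.
Start: joints at [1.207, 0.124, 1.65, -0, 1.367, -0.083], TCP at [180.152, 624.524, 231.322] pointing down, gripper open.
Joint ranges: [-2.61, 2.61], [-1.02, 2.33], [0.03, 2.71], [-1.35, 4.49], [0.32, 2.68], [-2.91, 2.91]. Speed limits (rad/s): [2.57, 2.57, 3.14, 3.14, 3.14, 3.14].

## Interface

Orientations are given as a unit quaternion [w, x, y, z].
In Python, from bench import get_obs, snapshot, camera_model, job_done, boxes_of gives the robot as it stands.
- The arm moves only by the shell command python3 -m jog 'ROWS' [OPENING] [FORCE]. ROWS is JSON, a list that holds one entry, the list of rows, each a list of 6 numbers: the shift along the tool's x, y, z scaled (see below), then the turn, a rotation vector about the tool's x, y, z scaled (see below). A call has 1 to 10 rows; each row shifts and turns the pose as measured when the row begins, along the tool's axes as they then stand; what a row does not reach is not made up. The controller multiplies each number of a shift by 3 cm and each number of a turn by 90 degrees. A row lasts 1/8 s, in which the tool goes at most 62.5 mm and 10.7 degrees, less where a joint would pass 70% of its speed; a pose out of reach is approached as far as the arm can. A call with a number of a shift or a turn outside -1 to 1 is refused whole. A call with a gripper value outside its range is refused whole. OPENING is the opening, from 0 (shut) to 1 (fully open), set as the call begins (- or left out, the last holds). The fingers move at their own pace and stop on an object; FORCE is the grip in N (left out, the last holds). Time passes only in rows, so rows that do not move let the fingers close. It gives the time, the measured TCP pose, the force and the opening at its end, in the units of the state.
- get_obs(): the state, without advancing time (a new reading comes with each control period).
- snapshot(name): name is "scene" or "side" or "wrist"; returns the picture (400x640x3 uint8, red, green, blue); there is no depth.
- camera_model(name): a dict with "fx", "fy", "cx", "cy" (pixels), "k1" (the pictures are not rectified: a ray, as slopes to the right and down, at radius r is drawn at 1 + k1 r^2 times it, then the intrinsics apply), "rvec" (rotation vector, rad) and "tvec" (3), from world to camera coordinates, as OpenCV has them. Camera axes: x right, y down, z forward; pixel columns grow to the right and rows downward; lengths in mm; the calibration is good to about 2 mm. A picture is of the moment at which its call begins: read the wrist's pose just before it. camera_model takes no time and is no camera call; for the wrist camera it gives the pose at the moment of the call.
- job_done(): hands the job in, once; it reports no verdict.
Trained networks look in the newest picture that a camera, given by its name, has taken for a name from the list of things; names that differ only in an ending like _2 or _b are one class to them, and where a whole thing is asked for, a point or a joint stands for the part that bears it (a point fixed in the world has none). Each returns a list of dicts, best first, with "conf" (0 to 1); they miss things now and then, are a little off and sometimes report something else, mostly with a low value. They report only what shows in the picture. A call takes as long as a camera call. They do not tell look-alikes from the thing itself.
- boxes_of(camera, thing): "at" ([x, y, z] in mm, in world coordinates, good to about 4 mm: the middle of the surface that is visible of it).
The state is a dict: "t": time; "joint_pos": joint angles; "qd": joint speeds; "tau": joint torques, N m; "ee_pos": TCP position; "tool_rot": TCP orientation; "contact_force": force on the tool from outside, world axes, zero at the start; "ft_torque": the same for the moment, N m; "grip_width": finger opening in mm.
Only numpy, scipy, OpenCV 4.12 (cv2) and the standard library are available. Lean on these libraries where they do the work, as an engineer would, in place of code of your own. Each camera call takes 0.05 s, during which the arm holds its last target. There are 200 camera calls.

## Task

The two tall black specimen mounts look alike, but one is heavier than the brass reference weight on the beam balance and the other is lighter. Set either one on the balance's empty pan, let go and see which way the beam rests, and leave it lying there. Then lay the other mount flat in the two-part tray: in the left-hand part if it must be the heavy one, in the right-hand part if it must be the light one.

Things in the scene. Friction and masses are not known exactly. Their poses are not given: they have to be found in the camera images.
- mount_1_mid (a point): one of two look-alike black resin specimen mounts, an upright disc 30 mm across, 22 mm high, on the worktop in front of the balance; the point is its centre, 11 mm above its underside, z along its axis. One mount weighs about 110 g, the other about 40 g; the numbers 1 and 2 do not say which. The tan, 25 mm wide mount nearby is a bystander.
- mount_2_mid (a point): the other black mount, same shape and size; the point is its centre, 11 mm above its underside, z along the disc's axis
- pan_top (a point): centre of the flat top of the balance's empty round steel pan, 92 mm across, rim 2 mm high, z up. It stays level and is about 94 mm above the worktop when up (the start), 66 mm when down; about 0.7 N pushes it down. The balance is a low grey stand with a steel beam; its other pan, 200 mm away along this point's -y, carries a fixed brass reference weight of 72 g.
- beam (a joint): tilt of the balance beam in rad: -0.14 (its stop) when the brass reference weight is the heavier and the empty pan is up, as at the start; +0.14 when what lies on the empty pan is the heavier and that pan is down. It tips over within about 1.5 s of letting go.
- left_bay (a point): centre of the floor, 3 mm above the worktop, of the left-hand part (seen from the robot) of a fixed, low, open metal tray, for a heavy mount. The tray is 120 mm deep, 190 mm wide from left to right, 10 mm high, with walls 3 mm thick and such a wall across its middle; it lies at the right in front of the balance. x runs along its depth, y to the left, z up
- right_bay (a point): the same for the right-hand part of the tray, for a light mount; 95 mm from left_bay, each part is about 114 x 90 mm inside
Not all that is in view belongs to the job. What is shaped like the part that bears mount_1_mid but green or red is not meant.

How it is judged (in metres and radians):
On the way:
1. one black mount lies on the empty pan, let go, and the beam has come to rest, while the other mount is still outside the tray (((horizontal distance between mount_1_mid and pan_top below 0.04 m and z of mount_1_mid in the frame of pan_top between 0.006 and 0.016 m and contact force between the fingers and mount_1 below 0.05 N and horizontal distance between mount_2_mid and left_bay above 0.05 m and horizontal distance between mount_2_mid and right_bay above 0.05 m and velocity of joint beam between -0.05 and 0.05 rad/s and (value of joint beam above 0.1 rad or value of joint beam below -0.1 rad)) or (horizontal distance between mount_2_mid and pan_top below 0.04 m and z of mount_2_mid in the frame of pan_top between 0.006 and 0.016 m and contact force between the fingers and mount_2 below 0.05 N and horizontal distance between mount_1_mid and left_bay above 0.05 m and horizontal distance between mount_1_mid and right_bay above 0.05 m and velocity of joint beam between -0.05 and 0.05 rad/s and (value of joint beam above 0.1 rad or value of joint beam below -0.1 rad)))), for 0.3 s.
At the end, for the whole second after the job is handed in: One black mount lies on the pan; the other lies flat (within 10 degrees) on the tray's floor: in the left part if the beam rests with the mount's pan up (the mount on it is the light one), in the right part if that pan is down. Both are at rest (((horizontal distance between mount_1_mid and pan_top below 0.04 m and z of mount_1_mid in the frame of pan_top between 0.006 and 0.016 m and contact force between the fingers and mount_1 below 0.05 N and linear speed of each of mount_1, mount_2 below 0.02 m/s and x of mount_2_mid in the frame of left_bay between -0.045 and 0.045 m and y of mount_2_mid in the frame of left_bay between -0.033 and 0.033 m and z of mount_2_mid in the frame of left_bay between 0.007 and 0.0145 m and angle between mount_2_mid's own z axis and vertical below 0.17 rad and value of joint beam below -0.1 rad) or (horizontal distance between mount_1_mid and pan_top below 0.04 m and z of mount_1_mid in the frame of pan_top between 0.006 and 0.016 m and contact force between the fingers and mount_1 below 0.05 N and linear speed of each of mount_1, mount_2 below 0.02 m/s and x of mount_2_mid in the frame of right_bay between -0.045 and 0.045 m and y of mount_2_mid in the frame of right_bay between -0.033 and 0.033 m and z of mount_2_mid in the frame of right_bay between 0.007 and 0.0145 m and angle between mount_2_mid's own z axis and vertical below 0.17 rad and value of joint beam above 0.1 rad) or (horizontal distance between mount_2_mid and pan_top below 0.04 m and z of mount_2_mid in the frame of pan_top between 0.006 and 0.016 m and contact force between the fingers and mount_2 below 0.05 N and linear speed of each of mount_2, mount_1 below 0.02 m/s and x of mount_1_mid in the frame of left_bay between -0.045 and 0.045 m and y of mount_1_mid in the frame of left_bay between -0.033 and 0.033 m and z of mount_1_mid in the frame of left_bay between 0.007 and 0.0145 m and angle between mount_1_mid's own z axis and vertical below 0.17 rad and value of joint beam below -0.1 rad) or (horizontal distance between mount_2_mid and pan_top below 0.04 m and z of mount_2_mid in the frame of pan_top between 0.006 and 0.016 m and contact force between the fingers and mount_2 below 0.05 N and linear speed of each of mount_2, mount_1 below 0.02 m/s and x of mount_1_mid in the frame of right_bay between -0.045 and 0.045 m and y of mount_1_mid in the frame of right_bay between -0.033 and 0.033 m and z of mount_1_mid in the frame of right_bay between 0.007 and 0.0145 m and angle between mount_1_mid's own z axis and vertical below 0.17 rad and value of joint beam above 0.1 rad))); the robot touches nothing.
It also fails if it takes over 64 s, if anything falls off the work surface, if the arm or the gripper's body presses on something with over 40 N, if the wrist force passes 120 N, or if a joint passes its speed limit or range.

## Working session

There is one attempt and no reset: what is moved stays moved. The work goes in short steps, Python scripts to look and compute and a shell command to move; the robot and the scene stay as the last step left them, time stands still between calls to the robot, and variables do not carry over. Pictures are saved under pics/ and viewed, about 8 in all and at most 12, crops included, and the job is handed in when it is done.

```bash
ls; mkdir -p pics
python3 - <<'E'
from bench import *
import cv2
print(get_obs())
ims=[]
for c in ["scene","side"]:
    im=snapshot(c); ims.append(im)
    for th in ["mount_1_mid","pan_top","beam","left_bay"]:
        try: print(c,th,[(r['conf'],r['at']) for r in boxes_of(c,th)])
        except Exception as e: print(c,th,e)
    cv2.imwrite(f"pics/{c}0.png",im[:,:,::-1])
    print(camera_model(c))
E
```

```text
pics
{'t': 0.0, 'joint_pos': array([ 1.20740906e+00,  1.24502669e-01,  1.65165878e+00,  1.18204809e-05,
        1.36745863e+00, -8.26119966e-02]), 'qd': array([ 0.00098705, -0.0003038 ,  0.00051856, -0.00144793, -0.00064592,
        0.00135782]), 'tau': array([ 6.16290836e-04, -4.23617184e+01, -3.65451765e+01, -2.71583298e-05,
        7.22735233e-03, -8.07581586e-06]), 'ee_pos': array([179.93639054, 623.98141653, 230.06356824]), 'tool_rot': array([ 0.69998715,  0.09824593,  0.70031218, -0.09964223]), 'contact_force': array([-0.71322641,  0.29929354,  0.37795824]), 'ft_torque': array([ 0.01870904,  0.03137502, -0.03895188]), 'grip_width': 85.49122518747777}
scene mount_1_mid [(0.79, [520.9, -102.1, 19.4]), (0.68, [608.1, -91.7, 20.3]), (0.52, [459.1, -382.9, -0.6]), (0.23, [594.7, -197.6, 88.4])]
scene pan_top [(0.88, [600.2, -197.4, 91.3])]
scene beam [(0.55, [587.9, -272.1, 71.0])]
scene left_bay [(0.72, [460.2, -383.4, 1.6])]
{'fx': 508.1224180793144, 'fy': 508.1224180793144, 'cx': 310.19289803939336, 'cy': 196.10065722175483, 'k1': -0.1489477449676434, 'rvec': array([ 1.27378441, -2.18206319,  1.04124727]), 'tvec': array([ 46.90789391, 430.62709744, 447.06431705])}
side mount_1_mid [(0.62, [459.8, -96.4, 23.5]), (0.46, [623.0, -98.7, 23.5])]
side pan_top [(0.6, [604.4, -193.8, 93.0])]
side beam [(0.68, [606.6, -314.6, 71.2])]
side left_bay [(0.64, [456.7, -402.9, 2.3])]
{'fx': 386.75468730260627, 'fy': 386.75468730260627, 'cx': 318.15765261219065, 'cy': 206.2519393242441, 'k1': 0.0010432909032985665, 'rvec': array([ 2.02456564,  1.12942021, -0.55886705]), 'tvec': array([ -61.69989598, -302.54060967, 1374.6465517 ])}
```

View pics/scene0.png

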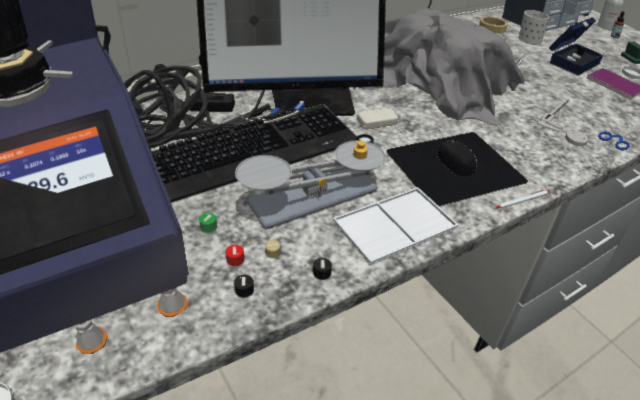

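View pics/side0.png

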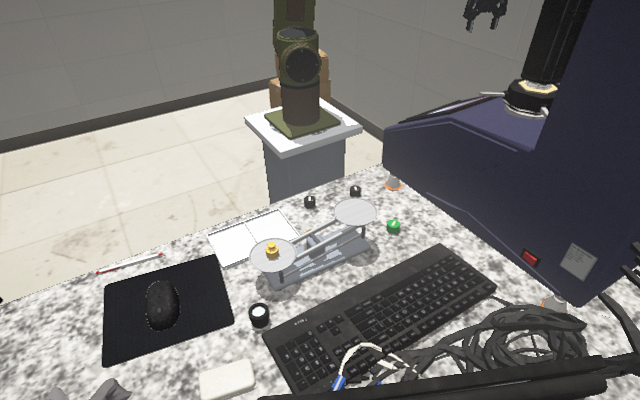

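Scene: black mounts at (244,286) and (322,267), tan (273,248), red (235,254), green (208,221), pan (263,172), tray corners about (335,222), (425,190), (457,223), (375,262). A large navy tester stands at the left with feet at (172,303) and (90,342).

```bash
cat > h.py <<'E'
import numpy as np, cv2
from bench import *
def ray(c,uv,z,m=None):
    m=m or camera_model(c)
    K=np.array([[m['fx'],0,m['cx']],[0,m['fy'],m['cy']],[0,0,1]])
    p=cv2.undistortPoints(np.array([[uv]],float),K,np.array([m['k1'],0,0,0,0.]))[0,0]
    R=cv2.Rodrigues(m['rvec'])[0]; o=-R.T@m['tvec']; d=R.T@np.array([*p,1])
    return (o+d*(z-o[2])/d[2]).round(1)
def proj(c,P):
    m=camera_model(c); K=np.array([[m['fx'],0,m['cx']],[0,m['fy'],m['cy']],[0,0,1]])
    return cv2.projectPoints(np.array([P],float),m['rvec'],m['tvec'],K,np.array([m['k1'],0,0,0,0.]))[0][0,0].round(1)
E
python3 - <<'E'
from h import *
from scipy.spatial.transform import Rotation as Ro
for n,uv,z in [("A",(244,286),11),("B",(322,267),11),("tan",(273,248),11),("red",(235,254),11),("green",(208,221),11),("pan",(263,172),94),("t1",(335,222),10),("t2",(425,190),10),("t3",(457,223),10),("t4",(375,262),10),("foot1",(172,303),0),("foot2",(90,342),0),("bodycorner",(187,275),60),("bodycorner",(187,275),100),("edge",(240,362),0),("edge2",(450,270),0)]: print(n,ray("scene",uv,z))
for n,uv,z in [("A",(355,191),11),("B",(310,202),11),("green",(393,226),11),("foot",(393,187),0),("foot2",(553,308),0),("corner bot",(385,170),60),("cornertop",(385,130),200),("cornertop",(385,130),250),("pan",(355,213),94),("refpan",(273,255),66),("t",(208,237),10),("t",(285,210),10)]: print("side",n,ray("side",uv,z))
m=camera_model("wrist");R=cv2.Rodrigues(m['rvec'])[0];o=get_obs();q=o['tool_rot'];T=Ro.from_quat([*q[1:],q[0]]).as_matrix()
print("tool axes\n",T.round(3)); print("cam in tool",T.T@(-R.T@m['tvec']-o['ee_pos']),"\n",(R@T).round(3))
E
```

```text
A [455.3 -91.4  11. ]
B [ 431.4 -217.1   11. ]
tan [ 506.9 -167.7   11. ]
red [ 524.3 -106.8   11. ]
green [620.4 -97.2  11. ]
pan [ 602.2 -199.2   94. ]
t1 [ 512.3 -292.7   10. ]
t2 [ 505.5 -493.4   10. ]
t3 [ 404.  -483.8   10. ]
t4 [ 399.5 -298.7   10. ]
foot1 [485.3  16.5   0. ]
foot2 [472.2 147.1   0. ]
bodycorner [474.  -12.7  60. ]
bodycorner [437.8  -5.5 100. ]
edge [342.4 -32.5   0. ]
edge2 [ 330.4 -403.5    0. ]
side A [451.9 -86.3  11. ]
side B [ 428.  -211.3   11. ]
side green [613.7 -90.6  11. ]
side foot [481.3  20.7   0. ]
side foot2 [952.5  26.2   0. ]
side corner bot [471.4  -6.   60. ]
side cornertop [497.9 -43.5 200. ]
side cornertop [ 568.8 -106.3  250. ]
side pan [ 604.3 -198.8   94. ]
side refpan [ 596.4 -394.    66. ]
side t [ 411.9 -478.6   10. ]
side t [ 420.9 -280.4   10. ]
tool axes
 [[-0.     0.277  0.961]
 [-0.     0.961 -0.277]
 [-1.    -0.    -0.   ]]
cam in tool [-142.47881423    0.31278564  -82.89739217] 
 [[-0.     1.     0.001]
 [-0.324 -0.001  0.946]
 [ 0.946 -0.     0.324]]
```

```bash
python3 -m jog '[[[0,-1,0,-0.09,0,0],[0,-1,0,-0.09,0,0],[0,-1,0,0,0,0],[0,-1,0,0,0,0],[0,-1,0,0,0,0],[0,-1,0,0,0,0],[0,-1,0.2,0,0,0],[0,-1,0.3,0,0,0],[0,-1,0.5,0,0,0],[0,-1,0.5,0,0,0]]]' 0.6 40; python3 -c "
from bench import *;print(get_obs())"
```

```text
t: 1.75
ee_pos: [215.5, 319.3, 232.1]
tool_rot: [0.708, -0.005, 0.706, 0.007]
contact_force: [1.1, -0.3, -0.4]
grip_width: 51.3
{'t': 1.75, 'joint_pos': array([ 8.37484807e-01, -5.19511426e-01,  2.19838150e+00,  5.09067178e-05,
        1.45863273e+00, -7.49651199e-01]), 'qd': array([-6.51974754e-01, -4.06956416e-01,  2.57461631e-01,  5.67806254e-04,
        1.42985579e-01, -6.48344243e-01]), 'tau': array([  3.76802087, -12.07696259, -37.55718112,   0.06607296,
        -0.07102257,   0.54822693]), 'ee_pos': array([215.50401428, 319.31044955, 232.12975109]), 'tool_rot': array([ 0.70804511, -0.00469645,  0.70611833,  0.00685334]), 'contact_force': array([ 1.09330493, -0.30542727, -0.38271218]), 'ft_torque': array([-0.00735839,  0.00814548, -0.02228666]), 'grip_width': 51.28294077590813}
```

```bash
python3 -m jog '[[[0,-1,0.6,0,0,0],[0,-1,0.6,0,0,0],[0,-1,0.6,0,0,0],[0,-1,0.6,0,0,0],[0,-1,0.5,0,0,0],[0,-1,0.5,0,0,0],[0,-1,0.35,0,0,0],[0,-1,0.3,0,0,0],[0,-1,0.2,0,0,0],[0,-1,0.1,0,0,0]]]'
```

```text
t: 3.0
ee_pos: [354.9, 11.3, 234.3]
tool_rot: [0.712, -0.004, 0.703, 0.008]
contact_force: [1.0, -0.4, -0.1]
grip_width: 51.1
```

```bash
python3 -m jog '[[[0,-1,0,0,0,0],[0,-1,0,0,0,0],[0,-1,0.3,0,0,0],[0,-0.6,0.6,0,0,0],[0,0,0.3,0,0,0],[0,0,0,0,0,0]]]'
python3 - <<'E'
from h import *
print(get_obs()['ee_pos'])
m=camera_model("wrist");im=snapshot("wrist");cv2.imwrite("pics/w1.png",im[:,:,::-1])
print([(r['conf'],r['at']) for r in boxes_of("wrist","mount_1_mid")])
np.save("w1.npy",m,allow_pickle=True)
E
```

```text
t: 3.75
ee_pos: [393.3, -101.1, 235.6]
tool_rot: [0.713, -0.003, 0.701, 0.006]
contact_force: [0.1, 0.3, -0.2]
grip_width: 51.3
[ 393.27656617 -101.08728395  235.64226602]
[(0.97, [516.7, -107.8, 20.8]), (0.83, [452.4, -89.4, 22.7]), (0.63, [608.8, -90.9, 19.4])]
```

View pics/w1.png

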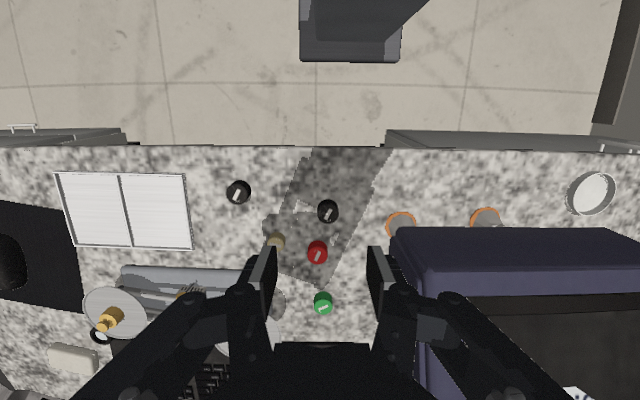

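The wrist view shows A at (328,211), red at (317,252), tan at (275,243), B at (238,191) and the tray corners at (54,172), (184,175), (192,249), (78,247).

Run:
```python
from h import *
m=np.load("w1.npy",allow_pickle=True).item()
for n,uv,z in [("A",(328,209),22),("Abot",(327,216),5),("B",(238,189),22),("tan",(275,242),15),("t",(54,172),10),("t",(184,175),10),("t",(192,249),10),("t",(78,247),10),("machine",(390,230),100),("machine",(390,230),50)]: print(n,ray("wrist",uv,z,m))
```

```text
A [448.7 -90.   22. ]
Abot [466.4 -90.7   5. ]
B [ 421.1 -211.5   22. ]
tan [ 504.3 -166.5   15. ]
t [ 401.7 -478.1   10. ]
t [ 405.4 -288.2   10. ]
t [ 520.8 -294.2   10. ]
t [ 521.5 -476.9   10. ]
machine [442.2 -23.6 100. ]
machine [466.4  -9.3  50. ]
```

```bash
python3 -m jog '[[[0,0.2,1,0,0.01,0],[0.6,0.15,0.9,0,0,0],[1,0,0.1,0,0,0],[1,0,0,0,0,0],[1,0,0,0,0,0],[0.6,0,0,0,0,0],[0,0,0,0,0,0]]]'
python3 - <<'E'
from h import *
print(get_obs()['ee_pos'])
m=camera_model("wrist");im=snapshot("wrist");cv2.imwrite("pics/w2.png",im[:,:,::-1])
print([(r['conf'],r['at']) for r in boxes_of("wrist","mount_1_mid")])
print(proj("wrist",[453,-90,22]),proj("wrist",[453,-90,0]))
np.save("w2.npy",m,allow_pickle=True)
E
```

```text
t: 4.72
ee_pos: [453.7, -83.3, 109.1]
tool_rot: [0.709, -0.006, 0.705, 0.009]
contact_force: [0.3, -0.7, 0.0]
grip_width: 51.0
[453.65438771 -83.32710861 109.05687177]
[(0.77, [602.0, -92.0, 16.4]), (0.69, [515.7, -107.8, 22.1]), (0.65, [449.2, -93.5, 21.3])]
[314.2 200.9] [314.7 193.2]
```

View pics/w2.png

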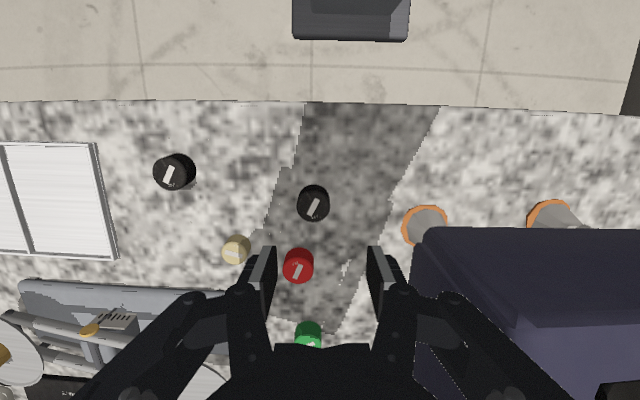

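Wrist, nearer: A at about (313,203), red at (298,265), B at (174,172), all clear of the fingers. I'll measure A by segmenting the blob.

Run:
```python
from h import *
def seg(f,c,m):
    im=cv2.imread(f).astype(int); d=(im.max(2)<62).astype(np.uint8)
    x0,y0=c[0]-26,c[1]-26; s=d[y0:y0+52,x0:x0+52]
    n,l,st,ce=cv2.connectedComponentsWithStats(s)
    i=1+np.argmax(st[1:,4]); b=st[i]; print(b+[x0,y0,0,0,0])
    uv=(x0+b[0]+b[2]/2-.5,y0+b[1]+b[3]/2-.5); print(uv,ray("wrist",uv,11,m))
m=np.load("w2.npy",allow_pickle=True).item()
seg("pics/w2.png",(313,203),m);seg("pics/w2.png",(174,172),m)
m=np.load("w1.npy",allow_pickle=True).item()
seg("pics/w1.png",(328,211),m);seg("pics/w1.png",(238,191),m)
```

```text
[297 185  33  37 855]
(np.float64(313.0), np.float64(203.0)) [456.4 -90.5  11. ]
[153 154  43  36 888]
(np.float64(174.0), np.float64(171.5)) [ 429.  -215.3   11. ]
[317 199  22  25 358]
(np.float64(327.5), np.float64(211.0)) [456.1 -90.3  11. ]
[227 180  24  24 349]
(np.float64(238.5), np.float64(191.5)) [ 428.2 -214.5   11. ]
```

```bash
python3 -m jog '[[[0.5,-0.25,0.1,0,0,0],[1,0,0,0,0,0],[0.8,0,0,0,0,0],[0.6,0,0,0,0,0],[0.3,0,0,0,0,0],[0,0,0,0,0,0]]]'
```

```text
t: 5.58
ee_pos: [464.1, -94.4, 15.5]
tool_rot: [0.714, -0.008, 0.701, 0.007]
contact_force: [-0.2, -0.5, -0.6]
grip_width: 51.4
```

```bash
python3 -m jog '[[[0,0.12,-0.28,0,0.01,0],[0.2,0,0,0,0,0],[0.15,0,0,0,0,0],[0,0,0,0,0,0]]]'
```

```text
t: 6.08
ee_pos: [456.8, -91.4, 6.3]
tool_rot: [0.709, -0.009, 0.705, 0.007]
contact_force: [0.2, -0.1, 0.5]
grip_width: 51.2
```

```bash
python3 -m jog '[[[0.07,0,0,0,0,0],[0,0,0,0,0,0],[0,0,0,0,0,0],[0,0,0,0,0,0],[0,0,0,0,0,0]]]' 0 40
```

```text
t: 6.7
ee_pos: [457.1, -91.5, 4.4]
tool_rot: [0.709, -0.009, 0.705, 0.006]
contact_force: [0.5, 0.4, 0.1]
grip_width: 28.4
```

```bash
python3 -m jog '[[[-0.5,0,0,0,0,0],[-1,0,0,0,0,0],[-1,0,0,0,0,0],[-1,0,0,0,0,0],[-1,-0.2,0,0,0,0],[0,-0.8,0.8,0,0,0],[0,-0.9,1,0,0,0],[0,-0.9,1,0,0,0],[0,-0.8,1,0,0,0],[0,0,0,0,0,0]]]'
python3 - <<'E'
from h import *
print(get_obs())
m=camera_model("wrist");im=snapshot("wrist");cv2.imwrite("pics/w3.png",im[:,:,::-1])
print([(r['conf'],r['at']) for r in boxes_of("wrist","pan_top")])
np.save("w3.npy",m,allow_pickle=True)
E
```

```text
t: 7.95
ee_pos: [577.3, -199.9, 157.2]
tool_rot: [0.713, -0.011, 0.701, 0.005]
contact_force: [0.5, 0.2, -0.4]
grip_width: 28.5
{'t': 7.95, 'joint_pos': array([-4.21171652e-01,  8.45764083e-02,  1.82063778e+00,  8.53285653e-05,
        1.21782538e+00, -2.01478485e+00]), 'qd': array([ 0.00597799, -0.03438942,  0.03212861,  0.00710862,  0.03195608,
        0.00041169]), 'tau': array([-4.70880345e-01, -3.82306480e+01, -3.59530234e+01, -5.01683832e-02,
       -2.49763839e-01, -2.30645196e-02]), 'ee_pos': array([ 577.28831589, -199.85602702,  157.24795189]), 'tool_rot': array([ 0.71299757, -0.01078031,  0.70106335,  0.00533228]), 'contact_force': array([ 0.51565835,  0.24059136, -0.36056659]), 'ft_torque': array([-0.00640161,  0.01054397,  0.05040688]), 'grip_width': 28.497332879224437}
[(0.64, [583.3, -197.8, 97.1])]
```

View pics/w3.png

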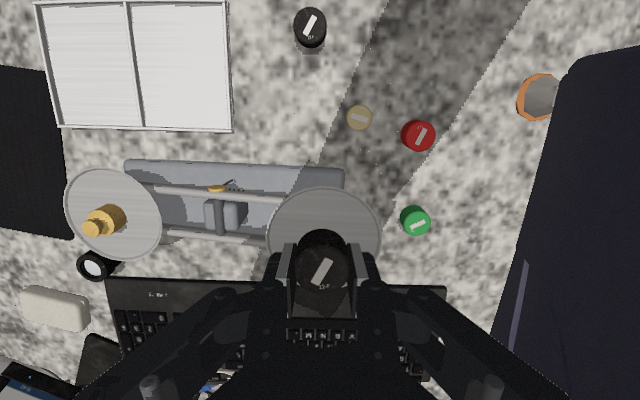

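The mount is held squarely at (322,270). The pan's rim spans columns 266 to 381 with its top at row 187, so its centre is near (323,243). The tray corners show at (35,3), (230,2), (233,132), (60,127).

Run:
```python
from h import *
m=np.load("w3.npy",allow_pickle=True).item()
for uv in [(323,187),(266,235),(381,235)]: print(ray("wrist",uv,95,m))
for uv in [(233,132),(60,127),(230,2),(35,3)]: print(ray("wrist",uv,10,m))
```

```text
[ 554.7 -199.5   95. ]
[ 596.9 -245.2   95. ]
[ 594.5 -151.2   95. ]
[ 524.1 -292.6   10. ]
[ 520.2 -480.7   10. ]
[ 408.  -287.1   10. ]
[ 402.9 -478.1   10. ]
```

```bash
python3 -m jog '[[[0,0,0.8,0,0.012,0],[0.8,0,0,0,0,0],[0.6,0,0,0,0,0],[0.15,0,0,0,0,0],[0,0,0,0,0,0]]]'
```

```text
t: 8.68
ee_pos: [596.8, -195.0, 111.2]
tool_rot: [0.706, -0.011, 0.708, 0.007]
contact_force: [0.0, 0.1, -0.2]
grip_width: 28.6
```

```bash
python3 -m jog '[[[0.2,-0.1,0.15,0,0,0],[0.15,0,0,0,0,0],[0,0,0,0,0,0],[0,0,0,0,0,0]]]'
```

```text
t: 9.18
ee_pos: [602.5, -198.7, 102.1]
tool_rot: [0.707, -0.012, 0.707, 0.006]
contact_force: [-0.5, 0.5, -0.5]
grip_width: 28.3
```

```bash
python3 -m jog '[[[0.1,0,0,0,0,0],[0,0,0,0,0,0],[0,0,0,0,0,0]]]'
python3 - <<'E'
from h import *
im=snapshot("side");print(get_obs()['ee_pos'],get_obs()['contact_force'])
cv2.imwrite("pics/s1.png",cv2.resize(im[160:300,220:420],None,fx=3,fy=3)[:,:,::-1])
E
```

```text
t: 9.55
ee_pos: [602.6, -198.8, 99.1]
tool_rot: [0.707, -0.012, 0.707, 0.006]
contact_force: [0.1, 0.5, -0.3]
grip_width: 28.6
[ 602.57703542 -198.75411719   99.10452952] [ 0.50315703 -0.29814849 -0.45098564]
```

View pics/s1.png

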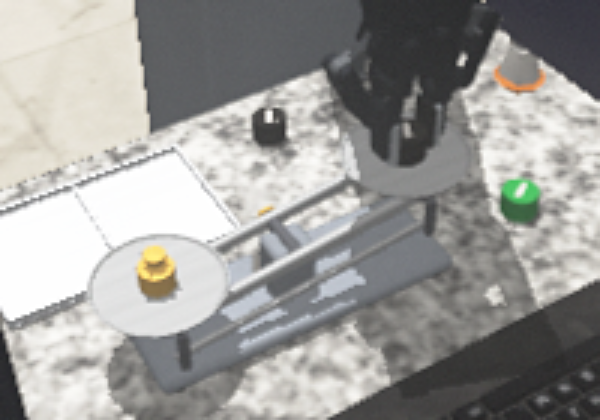

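Side crop: the mount is over the centre of the pan, at about (407,160) in the crop, and the pan is still up. Opening the fingers.

```bash
python3 -m jog '[[[0,0,0,0,0,0],[0,0,0,0,0,0],[0,0,0,0,0,0],[0,0,0,0,0,0],[-0.3,0,0,0,0,0],[-0.7,0,0,0,0,0],[-1,0,0,0,0,0],[-1,0,0,0,0,0]]]' 0.6 && python3 -m jog '[[[-0.5,0,0,0,0,0],[0,0,-1,0,0,0],[0,0,-1,0,0,0],[0,0,-1,0,0,0],[0,0,-1,0,0,0],[0,0,-0.5,0,0,0],[0,0,0,0,0,0]]]'
python3 - <<'E'
from h import *
im=snapshot("scene")
cv2.imwrite("pics/s2.png",cv2.resize(im[120:300,180:420],None,fx=3,fy=3)[:,:,::-1])
E
```

```text
t: 10.6
ee_pos: [601.9, -197.7, 193.0]
tool_rot: [0.706, -0.011, 0.708, 0.006]
contact_force: [-0.8, -0.3, 0.3]
grip_width: 51.2
t: 11.48
ee_pos: [466.2, -202.0, 217.6]
tool_rot: [0.71, -0.014, 0.704, 0.004]
contact_force: [-0.0, -0.0, 0.0]
grip_width: 51.1
```

View pics/s2.png

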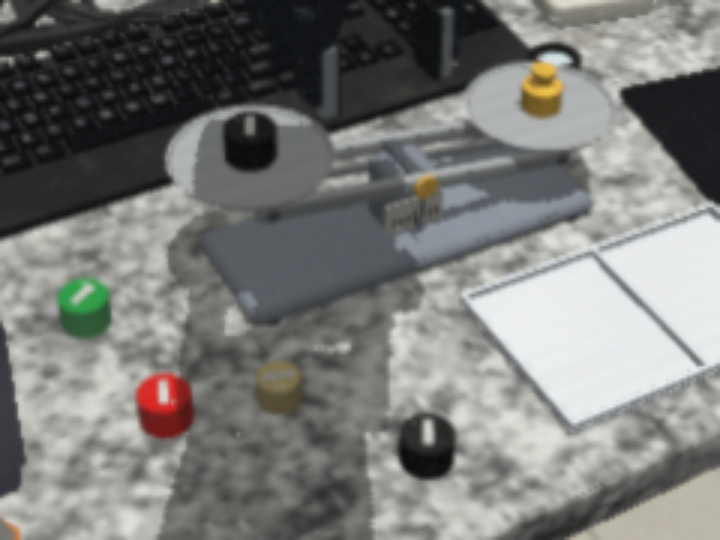

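Scene crop: the mount is on the pan at (250,138). The pan centre at (249,157) and the brass pan at (540,110) are where they were at the start, so the pan is up. That would make A the light one; I'll confirm it again later. Fetching B.

```bash
python3 -m jog '[[[0,-0.4,-0.7,0,0.005,0],[0.5,0,-0.5,0,0,0],[1,0,0,0,0,0],[1,0,0,0,0,0],[1,0,0,0,0,0],[1,0,0,0,0,0],[0,0,0,0,0,0]]]'
python3 - <<'E'
from h import *
import subprocess
o=snapshot("scene");a=cv2.imread("pics/scene0.png")
for y0,y1,x0,x1,n in [(140,180,335,390,"refpan"),(150,195,230,262,"pan")]:
    A=a[y0:y1,x0:x1].mean(2);B=o[y0:y1,x0:x1].mean(2);print(n,np.abs(A-B).mean(), cv2.phaseCorrelate(A,B))
print(get_obs()['ee_pos'])
m=camera_model("wrist");im=snapshot("wrist")
d=(im.max(2)<62).astype(np.uint8)
c=proj("wrist",[429,-215,11]);print(c)
x0,y0=int(c[0])-30,int(c[1])-30; n,l,st,ce=cv2.connectedComponentsWithStats(d[y0:y0+60,x0:x0+60])
i=1+np.argmax(st[1:,4]);b=st[i];print(b);print(ray("wrist",(x0+b[0]+b[2]/2-.5,y0+b[1]+b[3]/2-.5),11,m))
E
```

```text
t: 12.4
ee_pos: [438.1, -218.6, 81.4]
tool_rot: [0.709, -0.016, 0.705, 0.005]
contact_force: [-0.7, 0.2, -0.1]
grip_width: 51.3
refpan 52.571363636363635 ((-0.2857213627344599, -0.062132879888217474), 0.6013188942049437)
pan 25.43888888888889 ((-0.012683607349519121, 0.34561747536690035), 0.6535629299270981)
[ 439.26493902 -219.34388787   83.20236801]
[329.3 197. ]
[  11   11   38   49 1166]
[ 432.  -214.8   11. ]
```

```bash
python3 -m jog '[[[0,0.15,-0.33,0,0.005,0],[0.8,0,0,0,0,0],[0.8,0,0,0,0,0],[0.4,0,0,0,0,0],[0,0,0,0,0,0]]]'
```

```text
t: 13.12
ee_pos: [434.3, -219.3, 31.4]
tool_rot: [0.712, -0.02, 0.702, 0.001]
contact_force: [0.2, -0.1, -0.2]
grip_width: 51.7
```

```bash
python3 -m jog '[[[0,0.12,-0.12,0,0.008,0.015],[0.5,0.02,0,0,0,0],[0.35,0,0,0,0,0],[0,0,0,0,0,0]]]'
```

```text
t: 13.62
ee_pos: [431.8, -215.9, 6.4]
tool_rot: [0.709, -0.012, 0.705, 0.009]
contact_force: [-0.3, 0.1, -0.2]
grip_width: 50.7
```

Close, lift and carry towards left_bay (462,-336).

```bash
python3 -m jog '[[[0.07,0,0,0,0,0],[0,0,0,0,0,0],[0,0,0,0,0,0],[0,0,0,0,0,0],[0,0,0,0,0,0],[0,0,0,0,0,0]]]' 0 40 && python3 -m jog '[[[-0.5,0,0,0,0,0],[-1,0,0,0,0,0],[-0.6,-0.3,0,0,0,0],[0,-1,0.4,0,0,0],[0,-1,0.4,0,0,0],[0,-1,0.4,0,0,0],[0,-0.7,0,0,0,0],[0,0,0,0,0,0],[0,0,0,0,0,0]]]'
python3 - <<'E'
from h import *
m=camera_model("wrist");im=snapshot("wrist");cv2.imwrite("pics/w4.png",im[:,:,::-1]);np.save("w4.npy",m,allow_pickle=True)
print(get_obs()['ee_pos'],[(r['conf'],r['at']) for r in boxes_of("wrist","left_bay")])
E
```

```text
t: 14.38
ee_pos: [431.8, -215.8, 4.1]
tool_rot: [0.709, -0.012, 0.705, 0.009]
contact_force: [0.5, -0.1, -0.9]
grip_width: 28.1
t: 15.5
ee_pos: [472.9, -338.2, 77.7]
tool_rot: [0.71, -0.013, 0.704, 0.008]
contact_force: [0.5, 0.1, -0.9]
grip_width: 28.4
[ 472.87413847 -338.17910187   77.68175785] [(0.66, [447.4, -396.6, 1.9])]
```

View pics/w4.png

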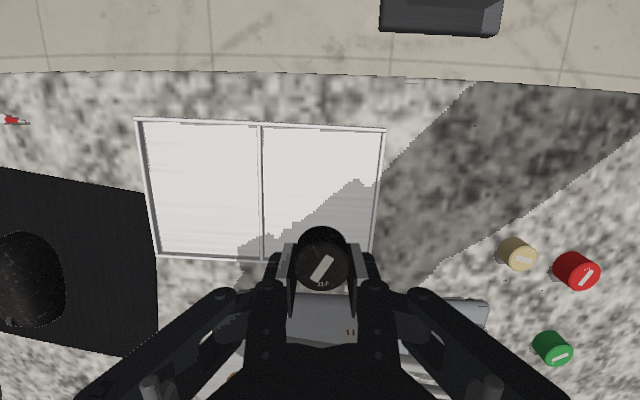

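B is held at (322,265). The divider runs from (262,126) to (262,258), the outer right wall from (385,130) to (372,250), and the back wall is at row 258.

Run:
```python
from h import *
m=np.load("w4.npy",allow_pickle=True).item()
for uv in [(262,126),(262,258),(385,130),(372,250),(136,119),(158,255)]: print(ray("wrist",uv,10,m))
```

```text
[ 406.  -384.3   10. ]
[ 517.4 -388.9   10. ]
[ 406.2 -293.7   10. ]
[ 506.3 -294.3   10. ]
[ 402.7 -479.2   10. ]
[ 518.4 -481.4   10. ]
```

```bash
python3 -m jog '[[[0,0,-0.35,0,0.008,0.005],[0.8,0,0,0,0,0],[0.7,0,0,0,0,0],[0.3,0,0,0,0,0],[0,0,0,0,0,0]]]'
```

```text
t: 16.23
ee_pos: [459.7, -336.0, 22.7]
tool_rot: [0.705, -0.011, 0.709, 0.013]
contact_force: [0.5, -0.3, -1.1]
grip_width: 28.5
```

```bash
python3 -m jog '[[[0.25,-0.12,0.1,0,-0.005,0],[0.18,0,0,0,0,0],[0,0,0,0,0,0]]]'
```

```text
t: 16.6
ee_pos: [463.9, -340.5, 10.8]
tool_rot: [0.708, -0.012, 0.706, 0.012]
contact_force: [-0.7, 0.5, -1.9]
grip_width: 28.5
```

```bash
python3 -m jog '[[[0.1,0,0,0,0,0],[0,0,0,0,0,0],[0,0,0,0,0,0]]]'
```

```text
t: 16.98
ee_pos: [464.3, -340.9, 8.2]
tool_rot: [0.709, -0.012, 0.705, 0.012]
contact_force: [-0.2, -0.2, -1.6]
grip_width: 28.7
```

```bash
python3 -m jog '[[[0,0,0,0,0,0],[0,0,0,0,0,0],[0,0,0,0,0,0],[0,0,0,0,0,0],[-0.2,0,0,0,0,0],[-0.5,0,0,0,0,0],[-1,0,0,0,0,0],[-1,0,0,0,0,0],[-1,0,-0.5,0,0,0],[-1,0,-0.5,0,0,0]]]' 0.55 && python3 -m jog '[[[-0.5,0,0,0,0,0],[0,0,-0.7,0,0,0],[0,0,0,0,0,0],[0,0,0,0,0,0]]]'
python3 - <<'E'
from h import *
print(get_obs()['ee_pos'])
im=snapshot("wrist");m=camera_model("wrist")
s=snapshot("scene");a=cv2.imread("pics/scene0.png")
for y0,y1,x0,x1,n in [(140,180,335,390,"refpan"),(150,195,230,262,"pan")]:
    A=a[y0:y1,x0:x1].mean(2);B=s[y0:y1,x0:x1].mean(2);print(n, cv2.phaseCorrelate(A,B))
print([(r['conf'],r['at']) for r in boxes_of("scene","mount_1_mid")])
k=cv2.resize(s[110:290,200:480],(560,360))
cv2.imwrite("pics/f.png",np.vstack([k,cv2.resize(im,(560,240),interpolation=cv2.INTER_AREA) if 0 else im[40:280,40:600]])[:,:,::-1])
E
```

```text
t: 18.23
ee_pos: [433.5, -341.6, 156.6]
tool_rot: [0.709, -0.013, 0.705, 0.012]
contact_force: [-0.4, -0.3, 0.5]
grip_width: 46.8
t: 18.73
ee_pos: [414.4, -343.7, 177.8]
tool_rot: [0.711, -0.015, 0.703, 0.01]
contact_force: [0.6, 0.5, 0.3]
grip_width: 46.9
[ 414.42216687 -343.70906615  177.77924597]
refpan ((-0.24498791021921562, -0.15090601348178367), 0.5969366754277957)
pan ((0.017090798627982906, 0.3161360893270242), 0.6287193456907788)
[(0.78, [518.8, -99.5, 20.5]), (0.65, [606.9, -94.5, 18.8]), (0.54, [595.1, -196.8, 116.3])]
```

View pics/f.png

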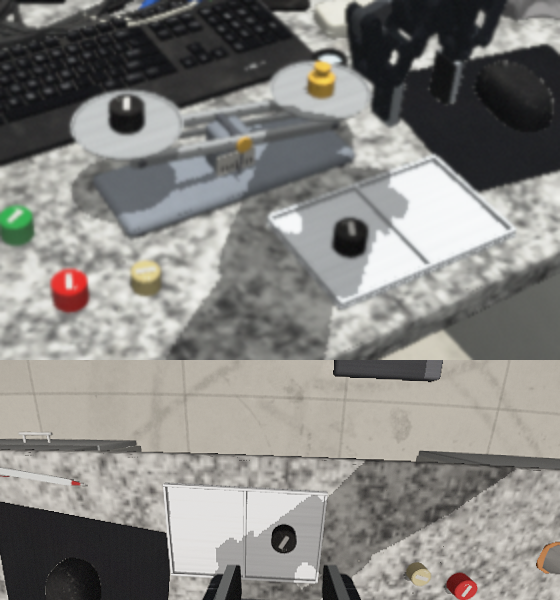

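The final picture shows mount A at the centre of the raised pan, at (127,112). Mount B lies flat in the middle of the tray's left part, at (350,237) in the scene view and (284,538) in the wrist view. The gripper is clear of everything.

```bash
python3 -c "
from bench import *;print(job_done())"
```

```text
the job is handed in; nothing more can be done
None
```

I weighed one black mount, found it to be the light one, laid the other in the left-hand part of the tray, and handed the job in. The robot clock read about 18.7 s at my last checks, against the 64 s limit. `job_done()` gives no verdict.

- **Weighing:** I set the mount nearest the tester, at about (456, -90) mm, on the centre of the empty pan and let go. About 2.5 s and 8 s later both pans were still within 0.4 px of their starting picture, so the pan rests up and that mount is lighter than the brass weight.
- **Tray:** The other mount must therefore be the heavy one. I released it in the left-hand part at about (464, -341) mm; my estimate of that part's centre was (462, -340) mm.
- **Last checks:** The scene and wrist pictures show one mount on the raised pan and the other flat in the left-hand part. The gripper was open and well clear at z = 178 mm, and the contact force was only noise. In the scene view the detector put the top of the mount on the pan at z = 116 mm, which matches a raised pan at 94 mm plus 22 mm of mount.
- **Disagreements:** In that last scene picture the detector did not report the mount in the tray, so I judged that one from the pictures alone. I had no direct reading of the beam angle.

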